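# Unlock the tilt tray, tip the petri dishes into a row, lock it again

## Robot

A 7-joint arm with a two-finger parallel gripper is mounted at the origin on a cart in front of the work surface, level with it; the furniture and walls round the work are solid. World frame = base frame: x ahead of the robot, y to its left, z up, the work surface at z = 0. Lengths are in m, angles in degrees, forces in N, time in s.
With the tool pointing down it reaches from about 0.35 to 0.9 m from the base axis. Payload 19.9 kg.
Tool frame: the origin (TCP) lies at the centre of the arm's flange, where the gripper is bolted on; the fingertips stand 173 mm ahead of it and the grasp point (between the pads) lies 155 mm ahead of it; z points along the fingers, y is the line along which they close (so a half turn about z gives the same grasp; the last joint's range is limited). The gripper opens to 85 mm and grips with 20 to 120 N. Pads are 22 mm wide; open, the fingers measure 114 mm over their backs; the gripper's body (76 mm by 85 mm) begins 54 mm behind the grasp point. The pads swing forward as they close: fully open they stand 13 mm farther back than shut.
Start: joints at [72.451, 23.915, -0.59, 92.452, 0.269, 63.638, -3.037], TCP at [0.164, -0.603, 0.405] pointing down, gripper open.
Joint ranges: [-161.28, 161.28], [-22.2, 115.67], [-73.04, 71.86], [3.21, 147.25], [-68.34, 248.33], [10.77, 114.83], [-161.83, 161.83]. Speed limits (degrees/s): [108.29, 108.29, 136.94, 136.94, 172.46, 172.46, 172.46].

## Interface

Orientations are given as a 3x3 rotation matrix whose columns are the frame's x, y, z axes.
In Python, from plant import ctrl, vision gives the robot as it stands. The module is installed in compiled form; this text tells all that it offers.
- The arm moves only by the tool step_arm, never from a script. Its arguments are lists of equal length, an entry for each row: "translation": the shift along the tool's x, y, z in m, a list of three; "twist": the turn, a rotation vector about the tool's x, y, z in degrees, a list of three; "fingers": the finger opening in m, from 0 to 0.0854. A call has 1 to 10 rows; each row is the pose to reach, as a shift and turn from the pose commanded when the call began, along the tool's axes at that moment; what a row does not reach only later rows make up. A row lasts 1/12 s, in which the tool goes at most 41.7 mm and 7.16 degrees, less where a joint would pass 70% of its speed; a pose out of reach is approached as far as the arm can. A call with a gripper value outside its range is refused whole. The fingers move at their own pace and stop on an object; "squeeze" is the grip in N (left out, the last holds). Time passes only in rows, so rows that repeat a pose let the fingers close. It gives the time, the measured TCP pose, the force, the opening and the grip force at its end, in the units of the state.
- ctrl.get_state(): the state, without advancing time (a new reading comes with each control period).
- vision.read_camera(name): name is "side" or "top"; returns the picture (480x640x3 uint8, blue, green, red); there is no depth.
- vision.get_calibration(name): a dict with "mtx" (3x3 intrinsics, pixels), "eye" and "orientation" of the camera in the world. Camera axes: x right, y down, z forward; pixel columns grow to the right and rows downward; lengths in m; the calibration is good to about 2 mm. A picture is of the moment at which its call begins. get_calibration takes no time and is no camera call.
- ctrl.finish_job(): hands the job in; it is judged then, once.
Trained networks look in the newest picture that a camera, given by its name, has taken for a name from the list of things; names that differ only in an ending like _2 or _b are one class to them, and where a whole thing is asked for, a point or a joint stands for the part that bears it (a point fixed in the world has none). Each returns a list of dicts, best first, with "score" (0 to 1); they miss things now and then, are a little off and sometimes report something else, mostly with a low value. They report only what shows in the picture. A call takes as long as a camera call. They do not tell look-alikes from the thing itself.
- vision.find_in(camera, name): "at" ([x, y, z] in m, in world coordinates, good to about 4 mm: the middle of the surface that is visible of it).
- vision.landmark_of(camera, name): "at" ([x, y, z] in m, in world coordinates, good to about 4 mm: a listed point, or the origin of a listed thing).
The state is a dict: "t": time; "qpos": joint angles; "joint_velocities": joint speeds; "joint_efforts": joint torques, N m; "tcp_pos": TCP position; "eef_rot": TCP orientation; "contact_force": force on the tool from outside, world axes, zero at the start; "ft_torque": the same for the moment, N m; "grip_width": finger opening in m; "finger_force": force on a finger pad.
Only numpy, scipy, OpenCV 4.12 (cv2) and the standard library are available. Lean on these libraries where they do the work, as an engineer would, in place of code of your own. Each camera call takes 0.05 s, during which the arm holds its last target. There are 200 camera calls.

## Task

The three petri dishes must stand in one row against the fence of the tilting tray: slide the yellow lock bar fully open, press the red paddle right down and hold it a moment so the tray tips and the dishes slide up against the fence, then let the tray come back level and slide the lock bar fully shut again. Do not touch the dishes with the robot, and leave the bottle, beaker and timer where they stand.

Things in the scene. Friction and masses are not known exactly. Their poses are not given: they have to be found in the camera images.
- tilt_stand: grey stand of the tilt tray, base 270 x 240 mm, fixed to the worktop; origin on the worktop under the tray's pivot. Its x axis runs along the pivot, the fence and the lock rail; its +y side carries the lock rail, its -y side is where the fence and the paddle are. z is up
- tray (a joint): tilt of the blue-floored steel tray (228 x 148 mm, floor 88 mm up) about a pivot along the stand's x axis, 78 mm above the stand's origin. 0 = level, grows as the paddle goes down, stop at 0.45 rad. A damped spring levels it within 2 s when let go; pressing takes 4 N at first, 7 N at the stop, more if quick. Locked it gives only 0.02 to 0.05 rad. Dishes slide from 0.15 to 0.25 rad on
- lock_bar (a joint): travel in m of the yellow lock bar along the stand's +x: 0 = shut (its tongue over a tab of the tray edge, tray locked), 0.035 = fully open against its stop; the tray is free from about 0.025. Stays where it is left; 3 to 5 N to slide
- lock_knob (a point): middle of the upright yellow knob of the lock bar, to be pushed sideways, 117 mm above the worktop, 115 mm from the pivot on the stand's +y side (at the stand's x = 0 when shut); moves with the bar. 14 mm thick (17 mm at its top), free from 20 mm below this point to its top 21 mm above it. The bar (40 x 20 mm) ends 21 mm below it, the rail's end stops 21 mm below it
- press_pad (a point): centre of the top face of the red press paddle, 70 mm (along the stand's x) x 40 mm, 135 mm from the pivot on the stand's -y side, 88 mm above the worktop when level; moves with the tray in an arc: at the stop it is 28 mm above the worktop and 9 mm nearer to the pivot. Axes are those of the tray
- fence_mid (a point): foot of the steel fence's inner face, at its middle, on the tray floor; moves with the tray. x along the fence, y away from the fence across the tray floor (towards the lock), z up from the tray floor. The fence is 18 mm high, 4 mm thick. A dish that touches the fence has its origin at y = 0.0315
- dish_1: shallow round glass petri dish, open at the top, 63 mm across, 14 mm high, about 40 g; origin at the centre of its underside, z along its upright axis. It stands loose on the tray floor, at the start 30 to 72 mm from touching the fence
- dish_2: shallow round glass petri dish, open at the top, 63 mm across, 14 mm high, about 40 g; origin at the centre of its underside, z along its upright axis. It stands loose on the tray floor, at the start 30 to 72 mm from touching the fence
- dish_3: shallow round glass petri dish, open at the top, 63 mm across, 14 mm high, about 40 g; origin at the centre of its underside, z along its upright axis. It stands loose on the tray floor, at the start 30 to 72 mm from touching the fence
- bottle: small clear laboratory bottle with blue cap, 42 mm across, 85 mm high, loose bystander; origin at the centre of its underside
- beaker_1: glass beaker, 52 mm across, 70 mm high, loose bystander; origin at the centre of its underside
- timer_1: white timer lying flat, 66 x 66 x 18 mm, loose bystander; origin at the centre of its underside
Mind the look-alikes: they are no part of the job. Leave any black look-alike of the dish_1 alone.

How it is judged:
By the outcome, as a careful person would: the job done as asked, in the order asked, and still so for the second after the job is handed in, with the robot touching nothing.
It also fails if it takes over 58 s, if anything falls off the work surface, if the arm or the gripper's body presses on something with over 40 N, if the wrist force passes 120 N, or if a joint passes its speed limit or range.

## Working session

There is one attempt and no reset: what is moved stays moved. The work goes in short steps, Python scripts to look and compute and a tool call to move; the robot and the scene stay as the last step left them, time stands still between calls to the robot, and variables do not carry over. Pictures are saved under pics/ and viewed, at most 10 in all, crops included, and the job is handed in when it is done.

Besides the shell and the picture viewer there is one more tool, called after "Call:" by a JSON object that holds its "name" and its "arguments", one argument or row to a line. step_arm: Moves the arm, as the interface text tells. Its arguments: {"type":"object","properties":{"translation":{"type":"array"},"twist":{"type":"array"},"fingers":{"type":"array"},"squeeze":{"type":"number"}},"required":["translation","twist","fingers"]}

```bash
mkdir -p pics
cat > h.py <<'E'
import numpy as np, cv2
from plant import ctrl, vision
def pix(cam,p):
    c=vision.get_calibration(cam);R=np.array(c["orientation"]);q=R.T@(np.array(p)-np.array(c["eye"]));u=np.array(c["mtx"])@q;return u[:2]/u[2]
def ray(cam,uv,z):
    c=vision.get_calibration(cam);R=np.array(c["orientation"]);d=R@np.linalg.inv(np.array(c["mtx"]))@np.array([uv[0],uv[1],1.]);e=np.array(c["eye"]);return e+d*(z-e[2])/d[2]
E
python3 - <<'E'
from h import *
for c in("side","top"):
    cv2.imwrite(f"pics/{c}0.png",vision.read_camera(c))
    for n in("tilt_stand","lock_knob","press_pad","fence_mid","dish_1","bottle","beaker_1","timer_1"):
        for r in vision.landmark_of(c,n)[:4]: print(c,n,round(r["score"],2),np.round(r["at"],4),np.round(pix(c,r["at"])))
s=ctrl.get_state();print(s["t"],s["tcp_pos"],np.round(s["eef_rot"],3))
E
```

```text
side tilt_stand 0.65 [ 0.5851 -0.0533 -0.0008] [362. 299.]
side lock_knob 0.77 [0.581  0.0705 0.1204] [339. 221.]
side press_pad 0.64 [ 0.5979 -0.1819  0.0915] [402. 300.]
side press_pad 0.53 [ 0.5867 -0.0537 -0.    ] [363. 299.]
side fence_mid 0.64 [ 0.5917 -0.1233  0.0882] [383. 283.]
side dish_1 0.96 [ 0.3749 -0.013   0.0033] [258. 309.]
side dish_1 0.87 [ 0.5891 -0.0348  0.0841] [362. 260.]
side dish_1 0.74 [ 0.3865  0.0795 -0.0014] [254. 283.]
side dish_1 0.73 [ 0.5166 -0.0321  0.0863] [328. 265.]
side bottle 0.57 [ 0.678   0.1654 -0.0027] [361. 240.]
side beaker_1 0.58 [4.693e-01 1.527e-01 2.000e-04] [282. 258.]
side beaker_1 0.21 [ 0.6802  0.1673 -0.0012] [361. 239.]
side timer_1 0.81 [ 0.5405 -0.264   0.0011] [390. 381.]
top tilt_stand 0.91 [ 5.846e-01 -4.470e-02  3.000e-04] [344. 219.]
top lock_knob 0.6 [0.5823 0.0655 0.1145] [285. 212.]
top press_pad 0.64 [ 0.5941 -0.1823  0.086 ] [424. 207.]
top fence_mid 0.66 [ 0.5905 -0.1262  0.0892] [393. 209.]
top dish_1 0.91 [ 0.5892 -0.0321  0.0835] [341. 210.]
top dish_1 0.83 [ 0.6571 -0.0499  0.0867] [350. 173.]
top dish_1 0.79 [ 0.3881  0.0771 -0.0021] [282. 322.]
top dish_1 0.71 [ 0.5166 -0.0376  0.0897] [344. 250.]
top bottle 0.72 [0.6796 0.1674 0.001 ] [236. 172.]
top bottle 0.52 [ 0.5865 -0.0476  0.0024] [346. 218.]
top beaker_1 0.6 [ 0.5144 -0.0348  0.0885] [343. 252.]
top beaker_1 0.59 [0.4701 0.1473 0.0005] [245. 279.]
top beaker_1 0.45 [ 0.5876 -0.0338  0.0856] [342. 211.]
top timer_1 0.87 [ 0.538  -0.2606  0.0032] [456. 242.]
0.9 [ 0.16359511 -0.60320649  0.40466536] [[ 0.965  0.262 -0.   ]
 [ 0.262 -0.965  0.   ]
 [-0.    -0.    -1.   ]]
```

View pics/top0.png

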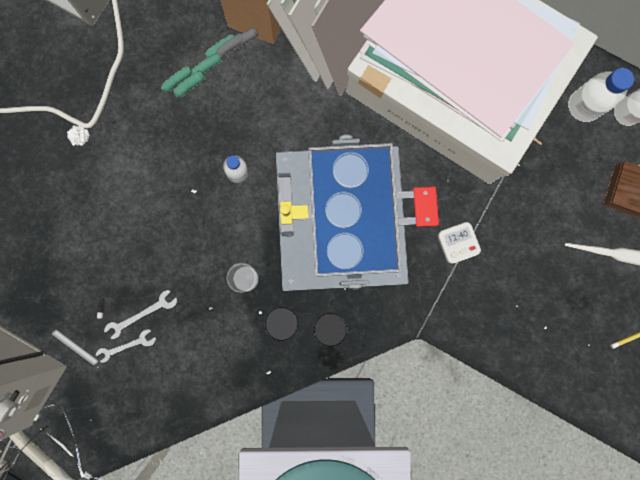

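View pics/side0.png

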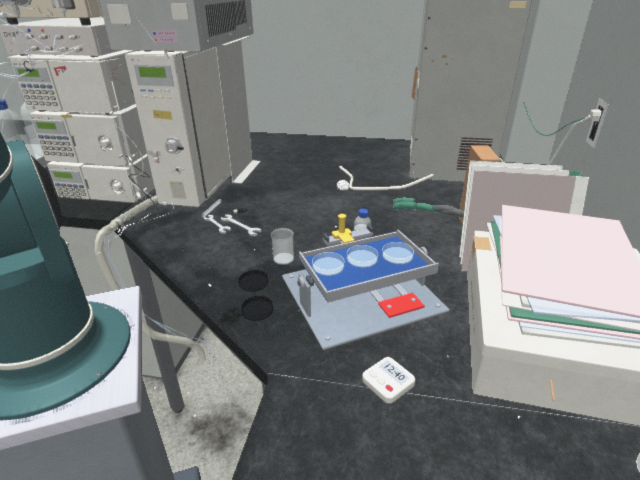

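The top view shows the tray with three glass dishes at (350,170), (343,210) and (345,250). The yellow knob is at (286,211) and the red paddle at (426,207). Two black look-alikes stand at (282,323) and (330,329), with the timer at (459,242), bottle at (235,168) and beaker at (242,278). The only yellow knob is the one on the rail, and the only red paddle is the one on the tray. The red dot on the timer is not it.

Run:
```python
from h import *
im=cv2.imread("pics/top0.png");b,g,r=[im[...,i].astype(int) for i in range(3)]
m=(r>150)&(g<90)&(b<90);m[:,:405]=0;m[:,442:]=0
ys,xs=np.nonzero(m);rect=cv2.minAreaRect(np.c_[xs,ys].astype(np.float32));print("red",rect,ray("top",rect[0],.088))
bx=cv2.boxPoints(rect);print(np.round([ray("top",p,.088)[:2] for p in bx],4))
m=((b>110)&(b>r+60)&(b>g+20)).astype(np.uint8);m[:,:300]=0;m[:,405:]=0;m[:140]=0;m[290:]=0
m=cv2.morphologyEx(m,cv2.MORPH_CLOSE,np.ones((45,45)))
ys,xs=np.nonzero(m);rect=cv2.minAreaRect(np.c_[xs,ys].astype(np.float32));print("blue",rect)
print(np.round([ray("top",p,.088)[:2] for p in cv2.boxPoints(rect)],4))
c=cv2.resize(im[140:300,220:480],None,fx=3,fy=3,interpolation=cv2.INTER_CUBIC);cv2.imwrite("pics/crop0.png",c)
```

```text
red ((425.6025085449219, 206.0317840576172), (39.63337707519531, 22.96662712097168), 85.42607879638672) [ 0.59535633 -0.1839766   0.088     ]
[[ 0.6297 -0.1616]
 [ 0.6328 -0.2028]
 [ 0.5613 -0.2062]
 [ 0.5582 -0.1653]]
blue ((353.6224060058594, 210.08102416992188), (121.43714141845703, 78.62879180908203), 86.633544921875)
[[ 0.6956  0.0206]
 [ 0.7034 -0.1214]
 [ 0.4843 -0.1292]
 [ 0.477   0.0094]]
```

View pics/crop0.png

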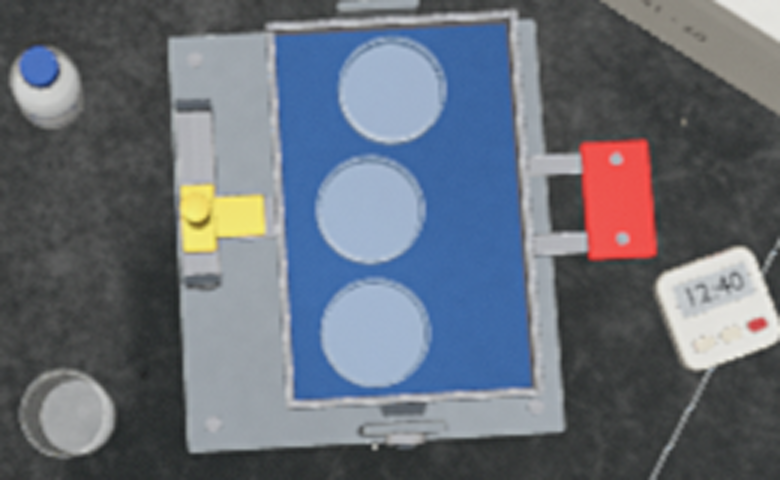

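The crop confirms the yellow knob at top-picture (286,209) and the red paddle at (425,206). The stand is turned by about 3°, with knob ≈ (0.582,0.0665) and pad ≈ (0.595,-0.183).

Call:
{"name": "step_arm", "arguments": {
  "translation": [
    [0.579,-0.537,0.06],
    [0.579,-0.537,0.06],
    [0.579,-0.537,0.06],
    [0.579,-0.537,0.06],
    [0.579,-0.537,0.06],
    [0.579,-0.537,0.06],
    [0.579,-0.537,0.06],
    [0.579,-0.537,0.06],
    [0.579,-0.537,0.06],
    [0.579,-0.537,0.06]
  ],
  "twist": [
    [0,0,-77.8],
    [0,0,-77.8],
    [0,0,-77.8],
    [0,0,-77.8],
    [0,0,-77.8],
    [0,0,-77.8],
    [0,0,-77.8],
    [0,0,-77.8],
    [0,0,-77.8],
    [0,0,-77.8]
  ],
  "fingers": [0.0854,0.0854,0.0854,0.0854,0.0854,0.0854,0.0854,0.0854,0.0854,0.0854]
}}

```text
t: 1.73
tcp_pos: [0.3842, -0.2489, 0.3733]
eef_rot: [[0.05, 0.999, 0.0], [0.999, -0.05, -0.001], [-0.001, 0.0, -1.0]]
contact_force: [2.1, -0.4, 0.8]
grip_width: 0.0859
finger_force: 0.0
```

```bash
cat >> h.py <<'E'
from scipy.spatial.transform import Rotation as Ro
def rel(p,yaw=93.):
    s=ctrl.get_state();R=np.array(s["eef_rot"]);a=np.radians(yaw);x=np.array([np.cos(a),np.sin(a),0]);z=np.array([0,0,-1.]);T=np.c_[x,np.cross(z,x),z]
    print("t",round(s["t"],2),"tcp",np.round(s["tcp_pos"],4),"F",np.round(s["contact_force"],1),"w",round(s["grip_width"],4),"\nd",np.round(R.T@(np.array(p)-s["tcp_pos"]),4),"tw",np.round(Ro.from_matrix(R.T@T).as_rotvec(degrees=True),2))
E
python3 -c "
from h import *
rel([.582,.0665,.335])"
```

```text
t 1.73 tcp [ 0.3842 -0.2489  0.3733] F [ 2.1 -0.4  0.8] w 0.0859 
d [0.3249 0.1817 0.0382] tw [ 0.03  0.04 -5.87]
```

Call:
{"name": "step_arm", "arguments": {
  "translation": [
    [0.325,0.182,0.038],
    [0.325,0.182,0.038],
    [0.325,0.182,0.038],
    [0.325,0.182,0.038],
    [0.325,0.182,0.038],
    [0.325,0.182,0.038],
    [0.325,0.182,0.038],
    [0.325,0.182,0.038],
    [0.325,0.182,0.038],
    [0.325,0.182,0.038]
  ],
  "twist": [
    [0,0,-5.9],
    [0,0,-5.9],
    [0,0,-5.9],
    [0,0,-5.9],
    [0,0,-5.9],
    [0,0,-5.9],
    [0,0,-5.9],
    [0,0,-5.9],
    [0,0,-5.9],
    [0,0,-5.9]
  ],
  "fingers": [0.0854,0.0854,0.0854,0.0854,0.0854,0.0854,0.0854,0.0854,0.0854,0.0854]
}}

```text
t: 2.57
tcp_pos: [0.5853, 0.0708, 0.3346]
eef_rot: [[-0.054, 0.999, 0.001], [0.999, 0.054, 0.004], [0.004, 0.001, -1.0]]
contact_force: [-0.7, 1.4, -0.7]
grip_width: 0.0853
finger_force: 0.0
```

Run:
```python
from h import *
rel([.582,.0665,.278])
im=vision.read_camera("side")
for r in vision.landmark_of("side","lock_knob")[:2]: print(r)
cv2.imwrite("pics/s1.png",cv2.resize(im[100:320,220:460],None,fx=2.5,fy=2.5,interpolation=cv2.INTER_CUBIC))
```

```text
t 2.57 tcp [0.5853 0.0708 0.3346] F [-0.7  1.4 -0.7] w 0.0853 
d [-0.0043 -0.0036  0.0565] tw [ 0.04 -0.22  0.11]
{'at': [0.5837, 0.0676, 0.1168], 'score': 0.79}
```

View pics/s1.png

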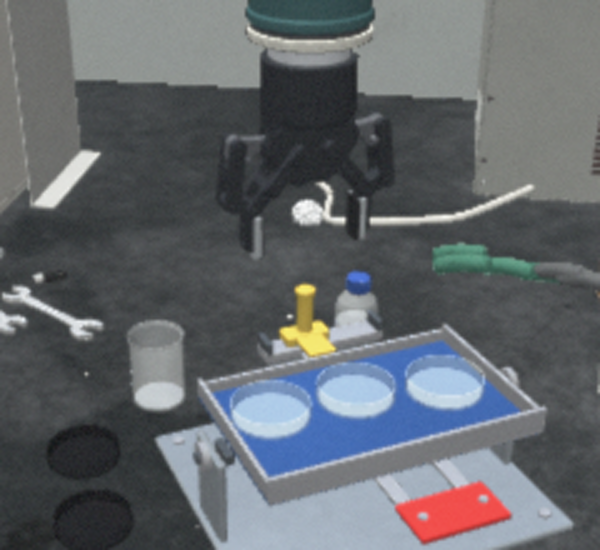

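The open fingers, at crop (250,235) and (358,215), stand either side of and above the yellow knob top at (305,290). I'll descend and close loosely round it.

Call:
{"name": "step_arm", "arguments": {
  "translation": [
    [-0.003,-0.002,0.02],
    [-0.003,-0.002,0.04],
    [-0.003,-0.002,0.056],
    [-0.003,-0.002,0.056],
    [-0.003,-0.002,0.056],
    [-0.003,-0.002,0.056],
    [-0.003,-0.002,0.056],
    [-0.003,-0.002,0.056],
    [-0.003,-0.002,0.056],
    [-0.003,-0.002,0.056]
  ],
  "twist": [
    [0,0,0],
    [0,0,0],
    [0,0,0],
    [0,0,0],
    [0,0,0],
    [0,0,0],
    [0,0,0],
    [0,0,0],
    [0,0,0],
    [0,0,0]
  ],
  "fingers": [0.0854,0.0854,0.0854,0.0854,0.03,0.03,0.03,0.03,0.03,0.03],
  "squeeze": 20
}}

```text
t: 3.5
tcp_pos: [0.5818, 0.0604, 0.2796]
eef_rot: [[-0.047, 0.999, 0.001], [0.999, 0.047, 0.0], [-0.0, 0.001, -1.0]]
contact_force: [-0.6, 0.2, -0.4]
grip_width: 0.0298
finger_force: 0.0
```

Run:
```python
from h import *
rel([.582,.0665,.278])
im=vision.read_camera("side")
cv2.imwrite("pics/s2.png",cv2.resize(im[140:290,260:420],None,fx=3.5,fy=3.5,interpolation=cv2.INTER_CUBIC))
```

```text
t 3.5 tcp [0.5818 0.0604 0.2796] F [-0.6  0.2 -0.4] w 0.0298 
d [0.0061 0.0005 0.0016] tw [ 0.04  0.   -0.31]
```

View pics/s2.png

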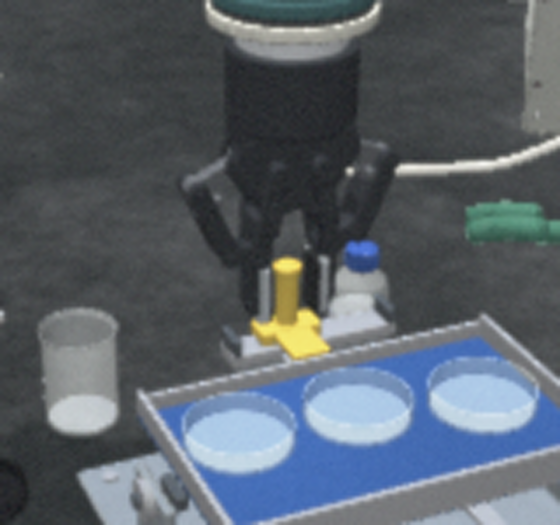

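The knob stands between the two pads (crop (288,290), pads at (262,290) and (322,280)). Now push it open along tool +y.

Call:
{"name": "step_arm", "arguments": {
  "translation": [
    [0.005,0.003,0],
    [0.005,0.007,0],
    [0.005,0.012,0],
    [0.005,0.017,0],
    [0.005,0.022,0],
    [0.005,0.027,0],
    [0.005,0.032,0],
    [0.005,0.037,0],
    [0.005,0.041,0],
    [0.005,0.041,0]
  ],
  "twist": [
    [0,0,0],
    [0,0,0],
    [0,0,0],
    [0,0,0],
    [0,0,0],
    [0,0,0],
    [0,0,0],
    [0,0,0],
    [0,0,0],
    [0,0,0]
  ],
  "fingers": [0.03,0.03,0.03,0.03,0.03,0.03,0.03,0.03,0.03,0.03]
}}

```text
t: 4.38
tcp_pos: [0.6231, 0.0673, 0.279]
eef_rot: [[-0.047, 0.999, 0.0], [0.999, 0.047, 0.0], [0.0, 0.0, -1.0]]
contact_force: [-0.1, -0.2, 0.0]
grip_width: 0.03
finger_force: 0.1
```

Call:
{"name": "step_arm", "arguments": {
  "translation": [
    [0,0.002,0],
    [0,0.004,0],
    [0,0.004,0],
    [0,0.004,0]
  ],
  "twist": [
    [0,0,0],
    [0,0,0],
    [0,0,0],
    [0,0,0]
  ],
  "fingers": [0.03,0.03,0.03,0.03]
}}

```text
t: 4.72
tcp_pos: [0.6259, 0.0674, 0.2789]
eef_rot: [[-0.047, 0.999, -0.002], [0.999, 0.047, -0.001], [-0.0, -0.002, -1.0]]
contact_force: [-9.1, 0.4, 3.9]
grip_width: 0.03
finger_force: 4.5
```

Call:
{"name": "step_arm", "arguments": {
  "translation": [
    [0,0.002,0],
    [0,0.004,0],
    [0,0.004,0]
  ],
  "twist": [
    [0,0,0],
    [0,0,0],
    [0,0,0]
  ],
  "fingers": [0.03,0.03,0.03]
}}

```text
t: 4.97
tcp_pos: [0.6283, 0.0678, 0.2785]
eef_rot: [[-0.047, 0.999, -0.008], [0.999, 0.047, -0.002], [-0.001, -0.008, -1.0]]
contact_force: [-31.1, -2.3, 18.3]
grip_width: 0.03
finger_force: 15.8
```

Run:
```python
from h import *
rel([.59,.0665,.32])
im=vision.read_camera("side")
for r in vision.landmark_of("side","lock_knob")[:2]: print(r)
vision.read_camera("top")
for r in vision.landmark_of("top","lock_knob")[:2]: print(r)
```

```text
t 4.97 tcp [0.6283 0.0678 0.2785] F [-31.1  -2.3  18.3] w 0.03 
d [ 0.0004 -0.0386 -0.0412] tw [-0.46  0.08 -0.28]
{'at': [0.615, 0.0706, 0.1157], 'score': 0.74}
{'at': [0.5907, -0.1222, 0.0863], 'score': 0.46}
```

Fully open against the stop (31 N). Back off, lift, and go above the paddle with the fingers closed.

Call:
{"name": "step_arm", "arguments": {
  "translation": [
    [0,-0.009,0],
    [0,-0.009,0],
    [0,-0.009,-0.03],
    [0,-0.009,-0.06],
    [0,-0.009,-0.09],
    [-0.04,-0.02,-0.1],
    [-0.08,-0.025,-0.1],
    [-0.12,-0.025,-0.1],
    [-0.16,-0.025,-0.1],
    [-0.2,-0.025,-0.1]
  ],
  "twist": [
    [0,0,0],
    [0,0,0],
    [0,0,0],
    [0,0,0],
    [0,0,0],
    [0,0,0],
    [0,0,0],
    [0,0,0],
    [0,0,0],
    [0,0,0]
  ],
  "fingers": [0.03,0.03,0.03,0.03,0.03,0.0,0.0,0.0,0.0,0.0]
}}

```text
t: 6.0
tcp_pos: [0.6147, -0.1356, 0.3797]
eef_rot: [[-0.047, 0.999, 0.001], [0.999, 0.047, -0.001], [-0.001, 0.001, -1.0]]
contact_force: [0.8, 0.3, -0.2]
grip_width: 0.0002
finger_force: 0.0
```

Run:
```python
from h import *
rel([.5954,-.184,.285])
vision.read_camera("top")
for r in vision.landmark_of("top","lock_knob")[:2]: print(r)
```

```text
t 6.0 tcp [ 0.6147 -0.1356  0.3797] F [ 0.8  0.3 -0.2] w 0.0002 
d [-0.0474 -0.0216  0.0947] tw [ 0.07  0.05 -0.33]
{'at': [0.6189, 0.0674, 0.1122], 'score': 0.94}
```

Call:
{"name": "step_arm", "arguments": {
  "translation": [
    [-0.03,-0.02,0],
    [-0.049,-0.022,0],
    [-0.049,-0.022,0.03],
    [-0.049,-0.022,0.06],
    [-0.049,-0.022,0.085],
    [-0.049,-0.022,0.095],
    [-0.049,-0.022,0.095],
    [-0.049,-0.022,0.095]
  ],
  "twist": [
    [0,0,0],
    [0,0,0],
    [0,0,0],
    [0,0,0],
    [0,0,0],
    [0,0,0],
    [0,0,0],
    [0,0,0]
  ],
  "fingers": [0,0,0,0,0,0,0,0]
}}

```text
t: 6.77
tcp_pos: [0.5956, -0.1831, 0.2849]
eef_rot: [[-0.047, 0.999, 0.0], [0.999, 0.047, -0.0], [-0.0, 0.0, -1.0]]
contact_force: [0.7, 0.8, 0.2]
grip_width: 0.0003
finger_force: 0.0
```

Run:
```python
from h import *
rel([.5954,-.184,.201])
im=vision.read_camera("side")
cv2.imwrite("pics/s3.png",cv2.resize(im[160:400,270:470],None,fx=2.5,fy=2.5,interpolation=cv2.INTER_CUBIC))
```

```text
t 6.77 tcp [ 0.5956 -0.1831  0.2849] F [0.7 0.8 0.2] w 0.0003 
d [-0.0008 -0.0003  0.0839] tw [ 0.03  0.   -0.3 ]
```

View pics/s3.png

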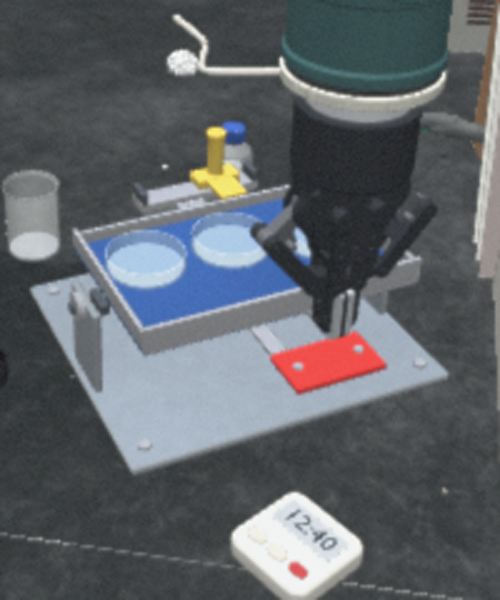

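The closed fingertips, at crop (343,325), are over the red paddle at (328,360) and the lock bar is at the far end. Press slowly.

Call:
{"name": "step_arm", "arguments": {
  "translation": [
    [0,0,0.01],
    [0,0,0.018],
    [0,0,0.023],
    [0,0,0.027],
    [0,0,0.031],
    [0,0,0.035],
    [0,0,0.039],
    [0,0,0.043],
    [0,0,0.047],
    [0.001,0,0.051]
  ],
  "twist": [
    [0,0,0],
    [0,0,0],
    [0,0,0],
    [0,0,0],
    [0,0,0],
    [0,0,0],
    [0,0,0],
    [0,0,0],
    [0,0,0],
    [0,0,0]
  ],
  "fingers": [0,0,0,0,0,0,0,0,0,0]
}}

```text
t: 7.65
tcp_pos: [0.5952, -0.1823, 0.233]
eef_rot: [[-0.047, 0.999, 0.0], [0.999, 0.047, -0.0], [-0.0, 0.0, -1.0]]
contact_force: [-0.4, -3.7, 5.6]
grip_width: -0.0001
finger_force: 3.2
```

Call:
{"name": "step_arm", "arguments": {
  "translation": [
    [0.001,0,0.004],
    [0.001,0,0.008],
    [0.002,0,0.012],
    [0.003,0,0.016],
    [0.004,0,0.02],
    [0.005,0,0.024],
    [0.006,0,0.028],
    [0.006,0,0.031],
    [0.006,0,0.033],
    [0.006,0,0.034]
  ],
  "twist": [
    [0,0,0],
    [0,0,0],
    [0,0,0],
    [0,0,0],
    [0,0,0],
    [0,0,0],
    [0,0,0],
    [0,0,0],
    [0,0,0],
    [0,0,0]
  ],
  "fingers": [0,0,0,0,0,0,0,0,0,0]
}}

```text
t: 8.48
tcp_pos: [0.596, -0.177, 0.2014]
eef_rot: [[-0.046, 0.999, 0.003], [0.999, 0.046, -0.002], [-0.002, 0.003, -1.0]]
contact_force: [-8.9, -3.9, 43.1]
grip_width: -0.0002
finger_force: 20.3
```

Call:
{"name": "step_arm", "arguments": {
  "translation": [
    [0,0,-0.001],
    [0,0,-0.001],
    [0,0,-0.001],
    [0,0,-0.001],
    [0,0,-0.001],
    [0,0,-0.001],
    [0,0,-0.001],
    [0,0,-0.001],
    [0,0,-0.001],
    [0,0,-0.001]
  ],
  "twist": [
    [0,0,0],
    [0,0,0],
    [0,0,0],
    [0,0,0],
    [0,0,0],
    [0,0,0],
    [0,0,0],
    [0,0,0],
    [0,0,0],
    [0,0,0]
  ],
  "fingers": [0,0,0,0,0,0,0,0,0,0]
}}

```text
t: 9.32
tcp_pos: [0.5959, -0.1773, 0.2021]
eef_rot: [[-0.046, 0.999, 0.004], [0.999, 0.046, -0.002], [-0.002, 0.004, -1.0]]
contact_force: [-2.5, -6.4, 26.3]
grip_width: -0.0
finger_force: 13.1
```

Run:
```python
from h import *
rel([.5954,-.184,.285])
im=vision.read_camera("side")
cv2.imwrite("pics/s4.png",cv2.resize(im[160:400,270:470],None,fx=2.5,fy=2.5,interpolation=cv2.INTER_CUBIC))
```

```text
t 9.32 tcp [ 0.5959 -0.1773  0.2021] F [-2.5 -6.4 26.3] w -0.0 
d [-0.0069 -0.0005 -0.0829] tw [ 0.22  0.14 -0.36]
```

View pics/s4.png

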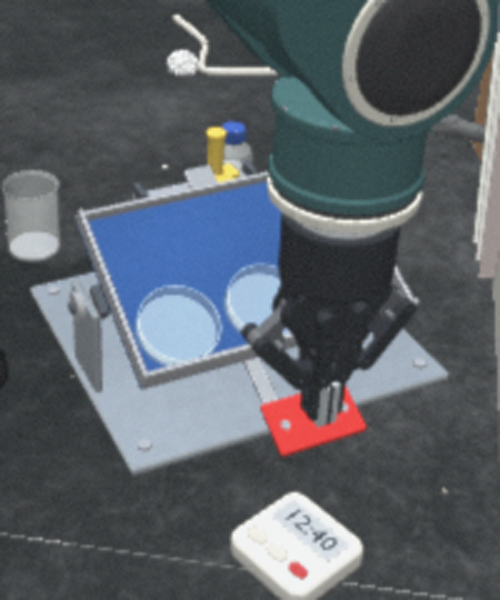

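The tray is at its stop and the dishes, at crop (178,325) and (260,300), have slid to the fence. Let the tray up gently.

Call:
{"name": "step_arm", "arguments": {
  "translation": [
    [0,0,-0.004],
    [0,0,-0.008],
    [0,0,-0.012],
    [0,0,-0.016],
    [0,0,-0.02],
    [0,0,-0.024],
    [0,0,-0.028],
    [0,0,-0.032],
    [0,0,-0.036],
    [0,0,-0.04]
  ],
  "twist": [
    [0,0,0],
    [0,0,0],
    [0,0,0],
    [0,0,0],
    [0,0,0],
    [0,0,0],
    [0,0,0],
    [0,0,0],
    [0,0,0],
    [0,0,0]
  ],
  "fingers": [0,0,0,0,0,0,0,0,0,0]
}}

```text
t: 10.2
tcp_pos: [0.5948, -0.176, 0.2404]
eef_rot: [[-0.047, 0.999, -0.0], [0.999, 0.047, 0.0], [0.0, -0.0, -1.0]]
contact_force: [-0.8, -0.6, 1.0]
grip_width: -0.0001
finger_force: 0.2
```

Call:
{"name": "step_arm", "arguments": {
  "translation": [
    [-0.001,0,-0.004],
    [-0.002,0,-0.008],
    [-0.003,0,-0.012],
    [-0.005,0,-0.018],
    [-0.006,0,-0.025],
    [-0.006,0,-0.035],
    [-0.006,0,-0.06],
    [-0.006,0,-0.09],
    [-0.006,0,-0.12],
    [-0.006,0,-0.145]
  ],
  "twist": [
    [0,0,0],
    [0,0,0],
    [0,0,0],
    [0,0,0],
    [0,0,0],
    [0,0,0],
    [0,0,0],
    [0,0,0],
    [0,0,0],
    [0,0,0]
  ],
  "fingers": [0,0,0,0,0,0,0,0,0,0]
}}

```text
t: 11.03
tcp_pos: [0.5951, -0.182, 0.3881]
eef_rot: [[-0.047, 0.999, 0.001], [0.999, 0.047, -0.0], [-0.0, 0.001, -1.0]]
contact_force: [-0.4, -1.0, -0.0]
grip_width: -0.0
finger_force: 0.0
```

Run:
```python
from h import *
rel([.617,.0685,.375])
```

```text
t 11.03 tcp [ 0.5951 -0.182   0.3881] F [-0.4 -1.  -0. ] w -0.0 
d [0.2491 0.0337 0.0131] tw [ 0.08  0.01 -0.29]
```

Call:
{"name": "step_arm", "arguments": {
  "translation": [
    [0.04,0.01,0.01],
    [0.08,0.02,0.01],
    [0.12,0.03,0.01],
    [0.16,0.035,0.01],
    [0.2,0.035,0.01],
    [0.235,0.035,0.01],
    [0.249,0.035,0.01],
    [0.249,0.035,0.01],
    [0.249,0.035,0.01],
    [0.249,0.035,0.01]
  ],
  "twist": [
    [0,0,0],
    [0,0,0],
    [0,0,0],
    [0,0,0],
    [0,0,0],
    [0,0,0],
    [0,0,0],
    [0,0,0],
    [0,0,0],
    [0,0,0]
  ],
  "fingers": [0,0.05,0.05,0.05,0.05,0.05,0.05,0.05,0.05,0.05]
}}

```text
t: 11.87
tcp_pos: [0.6185, 0.0669, 0.3754]
eef_rot: [[-0.046, 0.999, 0.0], [0.999, 0.046, -0.001], [-0.001, 0.0, -1.0]]
contact_force: [0.6, -1.1, 0.1]
grip_width: 0.0494
finger_force: 0.0
```

Run:
```python
from h import *
rel([.619,.067,.278])
im=vision.read_camera("side")
for n in("lock_knob","fence_mid","dish_1"):
    for r in vision.landmark_of("side",n)[:6]: print(n,round(r["score"],2),np.round(r["at"],4))
cv2.imwrite("pics/s5.png",cv2.resize(im[140:340,270:460],None,fx=3,fy=3,interpolation=cv2.INTER_CUBIC))
```

```text
t 11.87 tcp [0.6185 0.0669 0.3754] F [ 0.6 -1.1  0.1] w 0.0494 
d [0.0002 0.0005 0.0974] tw [ 0.01  0.03 -0.38]
lock_knob 0.7 [0.6151 0.071  0.1156]
fence_mid 0.79 [ 0.5947 -0.1227  0.0913]
dish_1 0.97 [ 0.5168 -0.0928  0.0846]
dish_1 0.81 [ 0.3744 -0.0103 -0.0021]
dish_1 0.8 [ 0.6605 -0.0872  0.0906]
dish_1 0.61 [ 0.5921 -0.0932  0.086 ]
dish_1 0.61 [0.3856 0.0815 0.0012]
```

View pics/s5.png

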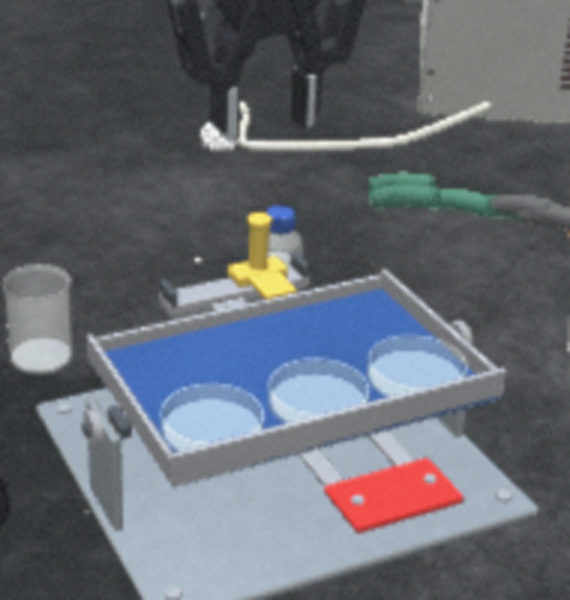

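The tray is level again and all three dishes stand against the fence, at crop (212,420), (318,395) and (417,367). The fingers are above the knob (260,235). Descend round it and push it shut.

Call:
{"name": "step_arm", "arguments": {
  "translation": [
    [0,0,0.03],
    [0,0,0.06],
    [0,0,0.085],
    [0,0,0.095],
    [0,0,0.095],
    [0,0,0.095],
    [0,0,0.095],
    [0,0,0.095],
    [0,0,0.095],
    [0,0,0.095]
  ],
  "twist": [
    [0,0,0],
    [0,0,0],
    [0,0,0],
    [0,0,0],
    [0,0,0],
    [0,0,0],
    [0,0,0],
    [0,0,0],
    [0,0,0],
    [0,0,0]
  ],
  "fingers": [0.05,0.05,0.05,0.05,0.05,0.03,0.03,0.03,0.03,0.03]
}}

```text
t: 12.9
tcp_pos: [0.6185, 0.0681, 0.281]
eef_rot: [[-0.047, 0.999, 0.001], [0.999, 0.047, 0.0], [-0.0, 0.001, -1.0]]
contact_force: [0.3, -0.3, -0.4]
grip_width: 0.0301
finger_force: 0.0
```

Call:
{"name": "step_arm", "arguments": {
  "translation": [
    [0,-0.003,0],
    [0,-0.007,0],
    [0,-0.012,0],
    [0,-0.017,0],
    [0,-0.022,0],
    [0,-0.027,0],
    [0,-0.032,0],
    [0,-0.037,0],
    [0,-0.041,0],
    [0,-0.041,0]
  ],
  "twist": [
    [0,0,0],
    [0,0,0],
    [0,0,0],
    [0,0,0],
    [0,0,0],
    [0,0,0],
    [0,0,0],
    [0,0,0],
    [0,0,0],
    [0,0,0]
  ],
  "fingers": [0.03,0.03,0.03,0.03,0.03,0.03,0.03,0.03,0.03,0.03]
}}

```text
t: 13.73
tcp_pos: [0.5766, 0.0662, 0.2801]
eef_rot: [[-0.047, 0.999, -0.001], [0.999, 0.047, -0.0], [-0.0, -0.001, -1.0]]
contact_force: [0.6, -0.3, 0.8]
grip_width: 0.0304
finger_force: 0.1
```

Call:
{"name": "step_arm", "arguments": {
  "translation": [
    [0,-0.002,0],
    [0,-0.004,0],
    [0,-0.004,0],
    [0,-0.004,0]
  ],
  "twist": [
    [0,0,0],
    [0,0,0],
    [0,0,0],
    [0,0,0]
  ],
  "fingers": [0.03,0.03,0.03,0.03]
}}

```text
t: 14.07
tcp_pos: [0.5745, 0.0659, 0.2805]
eef_rot: [[-0.047, 0.999, 0.003], [0.999, 0.047, 0.001], [0.001, 0.003, -1.0]]
contact_force: [15.0, 0.9, -6.3]
grip_width: 0.0301
finger_force: 7.5
```

Call:
{"name": "step_arm", "arguments": {
  "translation": [
    [0,-0.002,0],
    [0,-0.003,0],
    [0,-0.003,0]
  ],
  "twist": [
    [0,0,0],
    [0,0,0],
    [0,0,0]
  ],
  "fingers": [0.03,0.03,0.03]
}}

```text
t: 14.32
tcp_pos: [0.5727, 0.0657, 0.2808]
eef_rot: [[-0.046, 0.999, 0.007], [0.999, 0.046, 0.002], [0.002, 0.007, -1.0]]
contact_force: [31.5, 3.5, -15.7]
grip_width: 0.0299
finger_force: 15.3
```

Call:
{"name": "step_arm", "arguments": {
  "translation": [
    [0,0.009,0],
    [0,0.009,0],
    [0,0.009,-0.03],
    [0,0.009,-0.06],
    [0,0.009,-0.09],
    [0,0.009,-0.12],
    [0,0.009,-0.14],
    [0,0.009,-0.14]
  ],
  "twist": [
    [0,0,0],
    [0,0,0],
    [0,0,0],
    [0,0,0],
    [0,0,0],
    [0,0,0],
    [0,0,0],
    [0,0,0]
  ],
  "fingers": [0.03,0.03,0.03,0.03,0.03,0.03,0.03,0.03]
}}

```text
t: 14.98
tcp_pos: [0.5797, 0.0668, 0.4241]
eef_rot: [[-0.047, 0.999, 0.005], [0.999, 0.047, 0.0], [-0.0, 0.005, -1.0]]
contact_force: [0.7, 0.6, -0.3]
grip_width: 0.0301
finger_force: 0.0
```

Run:
```python
from h import *
rel([.58,.068,.4])
im=vision.read_camera("side")
for n in("lock_knob","dish_1"):
    for r in vision.landmark_of("side",n)[:6]: print(n,round(r["score"],2),np.round(r["at"],4))
cv2.imwrite("pics/s6.png",cv2.resize(im[140:340,270:460],None,fx=3,fy=3,interpolation=cv2.INTER_CUBIC))
```

```text
t 14.98 tcp [0.5797 0.0668 0.4241] F [ 0.7  0.6 -0.3] w 0.0301 
d [0.0012 0.0003 0.0241] tw [ 0.27  0.   -0.3 ]
lock_knob 0.69 [0.5796 0.0692 0.1153]
dish_1 0.69 [ 0.5198 -0.0912  0.0865]
dish_1 0.68 [ 3.755e-01 -1.270e-02  3.000e-04]
dish_1 0.64 [ 0.5915 -0.0933  0.0857]
dish_1 0.63 [ 0.66   -0.087   0.0867]
dish_1 0.62 [0.3847 0.08   0.0005]
```

View pics/s6.png

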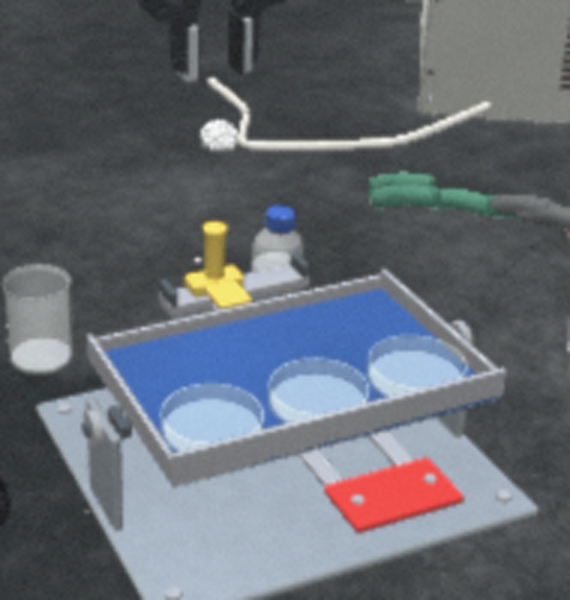

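The knob is back at crop (215,250), fully shut against its stop. The tray is level, the dishes are in a row on the fence, and the gripper is clear.

```bash
python3 -c "
from plant import ctrl
print(ctrl.finish_job())"
```

```text
the job is handed in; nothing more can be done
None
```

The job is handed in: all three dishes stand in a row against the fence, the tray is level, the lock bar is fully shut, and I touched no dish and no other object, finishing at about 15 s of the 58 s allowed.

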